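Sweep the shaker's finger bar up to full speed

TASK

Bring the bench shaker up to full speed: with the gripper closed, put the fingertips lightly on the narrow end of the curved black finger bar on its top, then slide along the bar to its wide end in one stroke, keeping it slightly pressed all the way and never lifting off or pressing hard. The shaker runs only while the wide end is held, so finish with the fingertips still resting there, lightly pressing the bar. Do not grasp, lift or shift the sand dish on the shaker or the things standing round it.

Things in the scene. Friction and masses are not known exactly. Their poses are not given: they have to be found in the camera images.
- shaker: Beige bench shaker, a fixed box 290 x 290 mm, flat top 75 mm above the bench. Origin at the centre of its underside, z up, front on its -x side. On top: the black finger bar along the front and, behind it, a round steel platform of radius 64 mm, centred 20 mm from the middle towards +x, top 89 mm above the bench, with the dish on it.
- bar (a joint): Travel of the black finger bar, m: 0 up, 0.008 fully down. Wherever it is pressed the whole bar sinks straight down on springs (2 N to start it, 7 N fully down, then rigid) and comes back up. It is an arc of radius 110 mm about the shaker's z axis, 120 degrees long, centred on -x, 12 mm wide at the narrow end (+y side) to 36 mm at the wide end (-y side), flat top.
- narrow_end (a point): Narrow end of the bar, where the stroke starts: on the centre line, at the height of the unpressed top face (88 mm above the bench, 13 mm above the shaker's top); does not sink with the bar.
- quarter (a point): Point a quarter of the way along the bar from the narrow end: on the centre line, at the height of the unpressed top face (88 mm above the bench, 13 mm above the shaker's top); does not sink with the bar.
- middle (a point): Half-way along the bar: on the centre line, at the height of the unpressed top face (88 mm above the bench, 13 mm above the shaker's top); does not sink with the bar.
- three_quarter (a point): Point three quarters of the way along the bar: on the centre line, at the height of the unpressed top face (88 mm above the bench, 13 mm above the shaker's top); does not sink with the bar.
- wide_end (a point): Wide end of the bar, where the stroke ends: on the centre line, at the height of the unpressed top face (88 mm above the bench, 13 mm above the shaker's top); does not sink with the bar.
- dish: Bystander: loose aluminium sand dish, 84 mm across, 26 mm high, on the steel platform. Origin at the centre of its underside.
- tube: Bystander: loose steel specimen tube, 60 mm across, 85 mm high, upright on the bench on the shaker's +y side. Origin at the centre of its underside.
- weight: Bystander: loose brass weight with a knob, 48 mm across, 62 mm high, on the bench on the shaker's -y side. Origin at the centre of its underside.
- jar: Bystander: loose white jar with grey cap, 60 mm across, 75 mm high, on the bench behind the shaker (+x side). Origin at the centre of its underside.

How it is judged (in metres and radians):
On the way, in this order (a step that is already met when the one before it is completed fails the run):
1. the fingertips press the bar lightly on the narrow end (contact force between the fingers and bar above 0.5 N and horizontal distance between the grasp point and narrow_end below 0.025 m), for 0.05 s.
2. the fingertips press the bar lightly a quarter of the way along (contact force between the fingers and bar above 0.5 N and horizontal distance between the grasp point and quarter below 0.025 m), for 0.05 s.
3. the fingertips press the bar lightly half-way along (contact force between the fingers and bar above 0.5 N and horizontal distance between the grasp point and middle below 0.025 m), for 0.05 s.
4. the fingertips press the bar lightly three quarters of the way along (contact force between the fingers and bar above 0.5 N and horizontal distance between the grasp point and three_quarter below 0.025 m), for 0.05 s.
5. the fingertips press the bar lightly on the wide end (contact force between the fingers and bar above 0.5 N and horizontal distance between the grasp point and wide_end below 0.025 m), for 0.05 s.
At the end, for the whole second after the job is handed in: The closed fingertips rest on the wide end of the bar (within 25 mm of its end point, seen from above), holding the bar down by at least 0.5 mm with 0.5 to 20 N; the dish, tube, weight and jar are within 12 mm of where they stood (all of step 5 and value of joint bar above 0.0005 m and contact force between the fingers and bar below 20 N and distance of each of dish, tube, weight, jar from where it was at the start of the episode below 0.012 m); the arm keeps its last pose, push and grip.
It fails at once if the bar is pressed hard (over 20 N) (contact force between the fingers and bar above 20 N).
It fails at once if the fingertips leave the bar part-way (or come down on its middle part instead of its narrow end) ((horizontal distance between the grasp point and quarter below 0.02 m or horizontal distance between the grasp point and middle below 0.02 m or horizontal distance between the grasp point and three_quarter below 0.02 m) and z of the grasp point in the frame of shaker below 0.147 m and value of joint bar below 0.0003 m).
It fails at once if the dish, tube, weight or jar is shifted, knocked over or lifted (over 12 mm) (distance of any of dish, tube, weight, jar from where it was at the start of the episode above 0.012 m).
It also fails if it takes over 45 s, if anything falls off the work surface, if the arm or the gripper's body presses on something with over 40 N, if the wrist force passes 120 N, or if a joint passes its speed limit or range.

ROBOT

A 6-joint arm with a two-finger parallel gripper is mounted at the origin on the work surface. World frame = base frame: x ahead of the robot, y to its left, z up, the work surface at z = 0. Lengths are in m, angles in degrees, forces in N, time in s.
With the tool pointing down it reaches from about 0.375 to 0.9 m from the base axis. Payload 3.1 kg.
Tool frame: the origin (TCP) lies at the very end of the fingers, on their centre line; the grasp point (between the pads) lies 19 mm behind it; z points along the fingers, y is the direction in which the jaws open and shut (so a half turn about z gives the same grasp; the last joint's range is limited). The gripper opens to 87 mm and grips with 3 to 60 N. Pads are 19 mm wide; open, the fingers measure 117 mm over their backs; the gripper's body (75 mm by 190 mm) begins 51 mm behind the grasp point.
Start: joints at [-85.915, 30.224, 82.088, -0, 67.689, -10.227], TCP at [0.155, -0.606, 0.223] pointing down, gripper open.
Joint ranges: [-176.69, 176.69], [-43.24, 126.21], [12.49, 139.97], [-82, 262], [0, 151.66], [-163.58, 163.58]. Speed limits (degrees/s): [159.86, 159.86, 180, 180, 180, 180].

INTERFACE

Orientations are given as a 3x3 rotation matrix whose columns are the frame's x, y, z axes.
In Python, from rig import bot gives the robot as it stands. The module is installed in compiled form; this text tells all that it offers.
- The arm moves only by the tool play_rows, never from a script. Its argument "targets" is a list of rows, each a list of 7 numbers: the closure, from 0 (fully open) to 1 (shut), then the shift along the world's x, y, z in m, then the turn, a rotation vector about the world's x, y, z in rad. A call has 1 to 12 rows; each row shifts and turns the commanded pose from where the row before left it; what a row does not reach is not made up. A row lasts 1/8 s, in which the tool goes at most 62.5 mm and 10.7 degrees, less where a joint would pass 70% of its speed; a pose out of reach is approached as far as the arm can. A call with a gripper value outside its range is refused whole. The fingers move at their own pace and stop on an object; the grip force is fixed at half the most. Time passes only in rows, so rows that do not move let the fingers close. It gives the time, the measured TCP pose, the force and the opening at its end, in the units of the state.
- bot.read_state(): the state, without advancing time (a new reading comes with each control period).
- bot.capture(name): name is "scene" or "top" or "wrist"; returns the picture (420x560x3 uint8, blue, green, red); there is no depth.
- bot.get_calibration(name): a dict with "fx", "fy", "cx", "cy" (pixels), "R" (3x3) and "t" (3): a world point X has camera coordinates R X + t. Camera axes: x right, y down, z forward; pixel columns grow to the right and rows downward; lengths in m; the calibration is good to about 2 mm. A picture is of the moment at which its call begins: read the wrist's pose just before it. get_calibration takes no time and is no camera call; for the wrist camera it gives the pose at the moment of the call.
- bot.hand_in(): hands the job in, once; it reports no verdict.
The state is a dict: "time_s": time; "joint_positions": joint angles; "qvel": joint speeds; "tau": joint torques, N m; "position": TCP position; "tcp_rot": TCP orientation; "force": force on the tool from outside, world axes, zero at the start; "moment": the same for the moment, N m; "opening": opening from 0.0 (shut) to 1.0 (fully open).
Only numpy, scipy, OpenCV 4.12 (cv2) and the standard library are available. Lean on these libraries where they do the work, as an engineer would, in place of code of your own. Each camera call takes 0.05 s, during which the arm holds its last target. There are 200 camera calls.

## Working session

There is one attempt and no reset: what is moved stays moved. The work goes in short steps, Python scripts to look and compute and a tool call to move; the robot and the scene stay as the last step left them, time stands still between calls to the robot, and variables do not carry over. Pictures are saved under pics/ and viewed, about 8 in all and at most 12, crops included, and the job is handed in when it is done.

Besides the shell and the picture viewer there is one more tool, called after "Call:" as name(argument=value, ...) on one line, values as JSON. play_rows: Moves the arm, as the interface text tells. Its arguments: {"type":"object","properties":{"targets":{"type":"array","items":{"type":"array","items":{"type":"number"}}}},"required":["targets"]}

```bash
mkdir -p pics; python3 - <<'E'
from rig import bot
import cv2,numpy as np
s=bot.read_state();print(s['time_s'],s['position'],s['tcp_rot'],s['force'],s['opening'])
for n in("top","scene"):
    cv2.imwrite(f'pics/{n}1.png',bot.capture(n));c=bot.get_calibration(n);print(n,c)
E
```

```text
0.0 [ 0.15445703 -0.60485488  0.22156365] [[ 9.68968348e-01  2.47184766e-01 -1.80602367e-04]
 [ 2.47184566e-01 -9.68965973e-01  2.17548121e-03]
 [ 3.62748266e-04 -2.15261455e-03 -9.99997617e-01]] [ 0.19491206 -0.19443505  0.48514467] 1.00518389776828
top {'fx': 385.94293643553556, 'fy': 385.94293643553556, 'cx': 275.93218547145756, 'cy': 209.02530985025092, 'R': array([[ 0.00164702, -0.99958917,  0.02861435],
       [-0.99331859, -0.00493724, -0.11529877],
       [ 0.11539267, -0.02823327, -0.99291863]]), 't': array([0.03417876, 0.6399706 , 0.89723626])}
scene {'fx': 426.34189813340737, 'fy': 426.34189813340737, 'cx': 275.92773703729654, 'cy': 208.7570028026084, 'R': array([[ 0.66778794,  0.74431916,  0.0069469 ],
       [ 0.5738368 , -0.50884545, -0.64170682],
       [-0.47409978,  0.43251046, -0.76691858]]), 't': array([-0.45612622, -0.2632366 ,  1.32928647])}
```

View pics/top1.png

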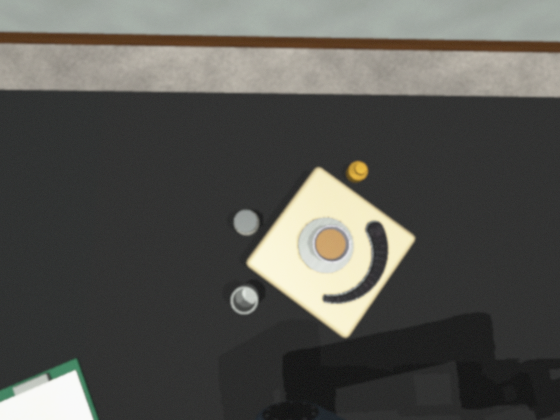

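View pics/scene1.png

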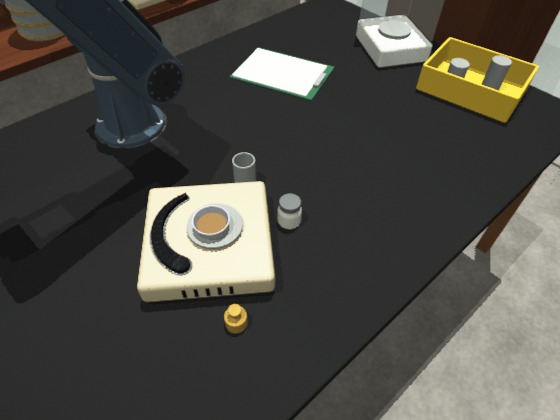

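The top view shows the shaker at about (330,250). The bar's narrow end is near (325,298) and its wide end near (375,228). The tube is at (244,298), the jar at (246,222) and the weight at (358,171).

```bash
cat > h.py <<'E'
from rig import bot
import cv2,numpy as np
from scipy.optimize import least_squares
def cast(c,uv,z):
    uv=np.asarray(uv,float).reshape(-1,2);R,t=c['R'],c['t'];C=-R.T@t
    d=np.c_[(uv[:,0]-c['cx'])/c['fx'],(uv[:,1]-c['cy'])/c['fy'],np.ones(len(uv))]@R
    return C+d*((z-C[2])/d[:,2])[:,None]
def big(m):
    cs,_=cv2.findContours(m,cv2.RETR_EXTERNAL,cv2.CHAIN_APPROX_NONE);return max(cs,key=cv2.contourArea)
def measure(im,c):
    hsv=cv2.cvtColor(im,cv2.COLOR_BGR2HSV)
    m=cv2.inRange(hsv,(15,20,130),(40,140,255));ct=big(m);hull=cv2.convexHull(ct)
    h=np.zeros(m.shape,np.uint8);cv2.fillPoly(h,[hull],255);h=cv2.erode(h,np.ones((7,7)))
    bar=cv2.inRange(hsv,(0,0,0),(180,255,85))&h
    b=big(bar);bm=np.zeros_like(m);cv2.fillPoly(bm,[b],255)
    v,u=np.nonzero(bm);P=cast(c,np.c_[u,v],.087)[:,:2]
    H=cast(c,hull,.075)[:,:2].astype(np.float32);r=cv2.minAreaRect(H)
    f=least_squares(lambda q:np.hypot(*(P-q).T)-.11,r[0],loss='soft_l1',f_scale=.01)
    a=np.degrees(np.unwrap(np.arctan2(*(P-f.x).T[::-1])%(2*np.pi)))
    return r,f.x,np.percentile(a,[.2,50,99.8]),bm,P
E
python3 - <<'E'
from h import *
for n in("top","scene"):
    im=cv2.imread(f'pics/{n}1.png');c=bot.get_calibration(n)
    r,ctr,a,bm,P=measure(im,c);print(n,'rect',r,'barctr',ctr,a,len(P),'cam',-c['R'].T@c['t'])
    cv2.imwrite(f'pics/{n}m.png',bm)
E
```

```text
Traceback (most recent call last):
  File "h.py", line 15, in measure
    b=big(bar);bm=np.zeros_like(m);cv2.fillPoly(bm,[b],255)
  File "h.py", line 9, in big
    cs,_=cv2.findContours(m,cv2.RETR_EXTERNAL,cv2.CHAIN_APPROX_NONE);return max(cs,key=cv2.contourArea)
                                                                            ~~~^^^^^^^^^^^^^^^^^^^^^^^^
ValueError: max() iterable argument is empty
```

```bash
python3 - <<'E'
from h import *
im=cv2.imread('pics/top1.png');h=cv2.cvtColor(im,cv2.COLOR_BGR2HSV)
for u,v in[(320,185),(390,240),(290,220),(345,320),(300,70),(380,250),(335,298)]:print(u,v,h[v,u])
im=cv2.imread('pics/scene1.png');h=cv2.cvtColor(im,cv2.COLOR_BGR2HSV)
for u,v in[(250,200),(200,270),(210,293),(156,240),(400,370)]:print(u,v,h[v,u])
E
```

```text
320 185 [ 25  48 246]
390 240 [ 25  45 245]
290 220 [ 25  39 249]
345 320 [ 25  37 249]
300 70 [ 19  24 173]
380 250 [140  14  54]
335 298 [140  14  55]
250 200 [ 25  34 249]
200 270 [ 26  30 249]
210 293 [23 65 90]
156 240 [120  15  33]
400 370 [25 22 71]
```

```bash
sed -i 's/(15,20,130),(40,140,255)/(20,22,190),(32,140,255)/' h.py
python3 - <<'E'
from h import *
for n in("top","scene"):
    im=cv2.imread(f'pics/{n}1.png');c=bot.get_calibration(n)
    r,ctr,a,bm,P=measure(im,c);print(n,'rect',r,'barctr',ctr,a,len(P),'cam',-c['R'].T@c['t'])
    cv2.imwrite(f'pics/{n}m.png',bm)
E
```

```text
top rect ((0.5410080552101135, -0.09021592140197754), (0.2816890478134155, 0.28180232644081116), 53.61505889892578) barctr [ 0.54227339 -0.08997441] [169.96543799 252.39534874 303.32479031] 1156 cam [0.53210391 0.06265632 0.96369242]
scene rect ((0.5458398461341858, -0.09108734130859375), (0.2833598554134369, 0.28567054867744446), 53.68766784667969) barctr [ 0.54654681 -0.09171345] [168.976463   256.85023347 304.9064825 ] 1212 cam [ 1.08586486 -0.36937357  0.85370243]
```

Both views agree: the shaker centre is about (0.543, -0.0905) with yaw 53.65°. That puts the narrow end at (0.434, -0.078) and the wide end at (0.587, -0.191). Next I close the gripper and go above the narrow end.

Call:
play_rows(targets=[[1,0.0233,0.0439,0,0,0,0],[1,0.0233,0.0439,0,0,0,0],[1,0.0233,0.0439,0,0,0,0],[1,0.0233,0.0439,0,0,0,0],[1,0.0233,0.0439,0,0,0,0],[1,0.0233,0.0439,0,0,0,0],[1,0.0233,0.0439,0,0,0,0],[1,0.0233,0.0439,0,0,0,0],[1,0.0233,0.0439,0,0,0,0],[1,0.0233,0.0439,0,0,0,0],[1,0.0233,0.0439,0,0,0,0],[1,0.0233,0.0439,0,0,0,0]])

```text
time_s: 1.6
position: [0.4346, -0.0772, 0.2224]
tcp_rot: [[0.969, 0.247, -0.0], [0.247, -0.969, -0.0], [-0.0, -0.0, -1.0]]
force: [0.8, -0.9, -0.1]
opening: 0.003
```

Call:
play_rows(targets=[[1,0,0,0,0,0,0],[1,0,0,0,0,0,0],[1,0,0,0,0,0,0]])

```text
time_s: 1.98
position: [0.4337, -0.0798, 0.2224]
tcp_rot: [[0.969, 0.245, -0.0], [0.245, -0.969, -0.0], [-0.0, -0.0, -1.0]]
force: [-0.5, 0.1, 0.2]
opening: 0.003
```

```bash
python3 - <<'E'
from h import *
s=bot.read_state();print(s['time_s'],s['position'],s['tcp_rot'].round(3) if hasattr(s['tcp_rot'],'round') else s['tcp_rot'],s['force'],s['opening'])
c=bot.get_calibration('wrist');im=bot.capture('wrist')
C=np.array([.543,-.0905]);Y=np.radians(53.65)
for a in np.radians([120,150,180,210,240]):
    X=np.r_[C+.11*np.array([np.cos(Y+a),np.sin(Y+a)]),.088];p=c['R']@X+c['t'];uv=(c['fx']*p[0]/p[2]+c['cx'],c['fy']*p[1]/p[2]+c['cy'])
    print(X,np.round(uv));cv2.circle(im,tuple(int(round(x)) for x in uv),4,(0,0,255),1)
cv2.imwrite('pics/w1.png',im)
E
```

```text
1.975 [ 0.43365894 -0.07975731  0.22242663] [[ 0.969  0.245 -0.   ]
 [ 0.245 -0.969 -0.   ]
 [-0.    -0.    -1.   ]] [-0.52216276  0.05858632  0.16821165] 0.002608915663048894
[ 0.43367487 -0.07833382  0.088     ] [277. 203.]
[ 0.44223857 -0.13462634  0.088     ] [331. 208.]
[ 0.47780121 -0.17909525  0.088     ] [382. 186.]
[ 0.53083382 -0.19982513  0.088     ] [420. 140.]
[ 0.58712634 -0.19126143  0.088     ] [434.  77.]
```

View pics/w1.png

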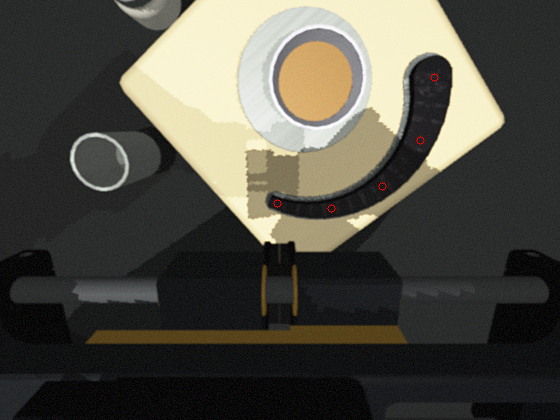

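The projected bar points (narrow end at 277,203, wide end at 434,77) fall on the bar's centre line. Now I descend and feel for contact.

Call:
play_rows(targets=[[1,0,0.001,-0.03,0,0,0],[1,0,0,-0.04,0,0,0],[1,0,0,-0.04,0,0,0],[1,0,0,-0.014,0,0,0],[1,0,0,0,0,0,0],[1,0,0,0,0,0,0],[1,0,0,0,0,0,0]])

```text
time_s: 2.9
position: [0.4347, -0.0783, 0.0994]
tcp_rot: [[0.969, 0.247, 0.002], [0.247, -0.969, -0.001], [0.002, 0.001, -1.0]]
force: [0.3, 0.5, 0.2]
opening: 0.007
```

Call:
play_rows(targets=[[1,0,0,-0.004,0,0,0],[1,0,0,-0.003,0,0,0],[1,0,0,-0.002,0,0,0],[1,0,0,0,0,0,0],[1,0,0,0,0,0,0],[1,0,0,0,0,0,0]])

```text
time_s: 3.65
position: [0.4342, -0.0778, 0.0896]
tcp_rot: [[0.969, 0.247, 0.0], [0.247, -0.969, -0.0], [0.0, 0.0, -1.0]]
force: [0.2, 0.3, -0.5]
opening: 0.002
```

Call:
play_rows(targets=[[1,0,0,-0.001,0,0,0],[1,0,0,-0.001,0,0,0],[1,0,0,-0.001,0,0,0],[1,0,0,0,0,0,0],[1,0,0,0,0,0,0]])

```text
time_s: 4.28
position: [0.4342, -0.0778, 0.0866]
tcp_rot: [[0.969, 0.247, 0.0], [0.247, -0.969, -0.0], [0.0, 0.0, -1.0]]
force: [0.3, 0.2, 2.8]
opening: 0.005
```

Call:
play_rows(targets=[[1,0,0,-0.001,0,0,0],[1,0,0,-0.001,0,0,0],[1,0,0,0,0,0,0],[1,0,0,0,0,0,0]])

```text
time_s: 4.78
position: [0.4342, -0.0778, 0.0846]
tcp_rot: [[0.969, 0.247, 0.0], [0.247, -0.969, -0.0], [0.0, 0.0, -1.0]]
force: [-0.9, -0.5, 3.7]
opening: 0.005
```

Contact is at about 3 mm depth and 3.7 N. I'll slide along the arc in 7.5° steps.

Call:
play_rows(targets=[[1,-0.0007,-0.0144,0,0,0,0],[1,0.0012,-0.0143,0,0,0,0],[1,0.0031,-0.0141,0,0,0,0],[1,0.0049,-0.0135,0,0,0,0]])

```text
time_s: 5.28
position: [0.4423, -0.1351, 0.0844]
tcp_rot: [[0.969, 0.246, -0.001], [0.246, -0.969, 0.001], [-0.001, -0.001, -1.0]]
force: [-1.9, 3.8, 4.6]
opening: 0.004
```

Call:
play_rows(targets=[[1,0,0,0,0,0,0]])

```text
time_s: 5.4
position: [0.4441, -0.1368, 0.0847]
tcp_rot: [[0.969, 0.247, 0.003], [0.247, -0.969, -0.003], [0.002, 0.004, -1.0]]
force: [-0.2, -2.9, 4.4]
opening: 0.006
```

Call:
play_rows(targets=[[1,0.0066,-0.0128,0,0,0,0],[1,0.0082,-0.0118,0,0,0,0],[1,0.0097,-0.0106,0,0,0,0],[1,0.011,-0.0093,0,0,0,0]])

```text
time_s: 5.9
position: [0.4786, -0.1792, 0.0845]
tcp_rot: [[0.969, 0.247, -0.001], [0.247, -0.969, 0.0], [-0.001, -0.0, -1.0]]
force: [-2.2, 3.0, 4.3]
opening: 0.009
```

Call:
play_rows(targets=[[1,0.0121,-0.0078,0,0,0,0],[1,0.013,-0.0061,0,0,0,0],[1,0.0137,-0.0044,0,0,0,0],[1,0.0142,-0.0025,0,0,0,0]])

```text
time_s: 6.4
position: [0.5322, -0.1999, 0.0846]
tcp_rot: [[0.969, 0.247, 0.0], [0.247, -0.969, -0.0], [0.0, 0.001, -1.0]]
force: [-2.7, -0.4, 4.9]
opening: 0.005
```

Call:
play_rows(targets=[[1,0.0144,-0.0007,0,0,0,0],[1,0.0143,0.0012,0,0,0,0],[1,0.0141,0.0031,0,0,0,0],[1,0.0115,0.0045,0,0,0,0],[1,0,0,0,0,0,0],[1,0,0,0,0,0,0],[1,0,0,0,0,0,0]])

```text
time_s: 7.28
position: [0.5866, -0.1915, 0.0851]
tcp_rot: [[0.969, 0.247, 0.003], [0.247, -0.969, -0.001], [0.003, 0.001, -1.0]]
force: [3.3, 0.8, 4.2]
opening: 0.006
```

```bash
python3 - <<'E'
from h import *
s=bot.read_state();print(s['time_s'],s['position'],s['force'],s['opening'])
cv2.imwrite('pics/s2.png',np.hstack([bot.capture('scene')[130:380,100:400],bot.capture('top')[130:380,200:450]]))
E
```

```text
7.275 [ 0.58664922 -0.19145136  0.08507786] [3.3047028  0.78854478 4.15775738] 0.005797427513513223
```

View pics/s2.png

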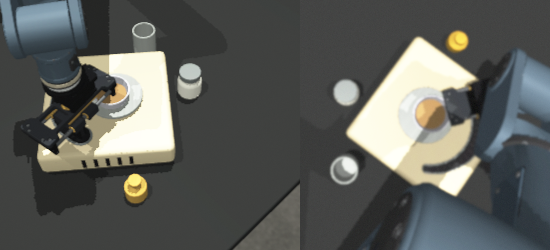

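The crops show the tip on the wide end (about 80,135 in the left crop). The tube, jar, weight and dish are standing where they stood before. The readings show 4.2 N and a TCP within 1 mm of my wide-end estimate, so I'm handing in.

```bash
python3 - <<'E'
from rig import bot
bot.hand_in();s=bot.read_state();print(s['time_s'],s['position'],s['force'])
E
```

```text
the job is handed in; nothing more can be done
the job is handed in; nothing more can be done
```

I slid the closed fingertips along the bar from its narrow end to its wide end in one stroke, and handed in with them still pressing the wide end. The hand-in reports no verdict, so I can't confirm the pass.

- **Stroke:** I made contact at the narrow end with about 3.7 N. The vertical force read 4.2–4.9 N at every reading along the arc. The bar was pressed about 3 mm, judging from fingertip height and force. I read forces only at the end of each move, so peaks in between were not seen.
- **Last check before hand-in (7.3 s):** The fingertips were at (0.587, -0.191, 0.085), within 1 mm of my estimate of the wide end. The vertical force was 4.2 N. There was also a sideways force of about 3.4 N, probably friction left over from stopping.
- **Bystanders:** By eye in the last scene and top pictures, the dish, tube, weight and jar had not visibly moved; I did not measure them. The arm partly hid the dish in both views.
- **Disagreements:** The two cameras put the shaker centre 4–5 mm apart, so I used a point between them. A close wrist-camera look confirmed it lay on the bar.

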